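# Clamp a sharpening plate in its stand

## Task

Fit the long flat sharpening plate into the sharpening stand: lift the stand's spring clip until it stays open by itself, slide the plate flat along the bed under the raised clip and the lip until it is fully home against the end stop, then lower the clip onto the plate and leave it clamped. Do not disturb the other things on the bench.

Things in the scene. Friction and masses are not known exactly. Their poses are not given: they have to be found in the camera images.
- stand: Fixed aluminium stand on a dark steel base 240 x 88 x 12 mm, left or right of the robot's x axis, yaw up to 0.35 rad. Origin on the bench under the bed; z up, x along the bed from the open entry end (towards the robot) to the end stop. Bed: 36 mm wide, flat top at z = 30 mm, x = -130 to 65 mm; the plate overhangs it on both sides. Stop face: x = 65 mm.
- home (a point): Where the plate's centre lies when it is fully home: x = -15, y = 0, z = 36 mm of the stand, axes as the stand's. A lip reaches back over the bed from the stop to x = 49 mm of the stand, underside at z = 47. Guide rails (tops z = 40, 64 mm apart) stand beside the bed from x = 5 mm to the stop, with flared mouths from x = -22 (about 82 mm apart there).
- clip (a joint): Angle of the stand's steel spring clip (rad): 0 shut (at the start), 1.4 fully open. A light spring and its weight close it, a stiff hinge resists: let go below about 0.85 it sinks shut by itself, above 1.15 it stays up; lifting takes about 2 N at the knob. Shut and empty, its rounded foot (at x = -10 mm of the stand) is only 4 mm above the bed; resting on the 12 mm plate it reads about 0.1.
- clip_hinge (a point): Middle of the clip's hinge line, at x = 75, y = 0, z = 68 mm of the stand; the line is parallel to the stand's y axis. Opening lifts the clip's free end, on the -x side, up and over towards +x. This point does not move.
- clip_knob (a point): Centre of the black round knob at the free end of the clip: a cylinder 16 mm in diameter, 36 mm long, lying parallel to the stand's y axis (can be pinched from above by its two end faces), 105 mm from the hinge line. Clip shut: x = -30, y = 0, z = 73 mm of the stand. The steel strip below it is 22 mm wide, the foot 30 mm.
- plate_center (a point): Centre (half-way up) of the loose sharpening plate: a flat slab with a dotted steel top on a grey base, 160 (its x) x 56 (its y) x 12 mm, 0.25 to 0.5 kg, symmetrical end for end. It lies flat on the bench on the other side of the robot's x axis from the stand, yaw up to 0.5 rad.
- stone: Bystander: reddish whetstone block 110 x 42 x 26 mm, lying between the stand and the plate; origin under its centre. Not to be moved.
- jar: Bystander: glass jar with a metal lid, 64 mm across, 85 mm high; origin under its centre. Not to be moved.
- screwdriver: Bystander: screwdriver lying on the far part of the bench. Not to be moved.
- wrench: Bystander: wrench lying on the far part of the bench. Not to be moved.
- can: Bystander: spray can 60 mm across, 170 mm high, on the left; origin under its centre. Not to be moved.
- hammer: Bystander: hammer lying on the right. Not to be moved.

How it is judged:
By the outcome, as a careful person would: the job done as asked, in the order asked, and still so for the second after the job is handed in, with the robot touching nothing.
It also fails if it takes over 72 s, if anything falls off the work surface, if the arm or the gripper's body presses on something with over 40 N, if the wrist force passes 120 N, or if a joint passes its speed limit or range.

## Robot

A 6-joint arm with a two-finger parallel gripper is mounted at the origin on the work surface. World frame = base frame: x ahead of the robot, y to its left, z up, the work surface at z = 0. Lengths are in m, angles in rad, forces in N, time in s.
With the tool pointing down it reaches from about 0.35 to 1 m from the base axis. Payload 7.1 kg.
Tool frame: the origin (TCP) lies between the finger pads; the fingertips stand 22 mm ahead of it and the grasp point (between the pads) lies 3 mm ahead of it; z points along the fingers, y is the line along which they close (so a half turn about z gives the same grasp; the last joint's range is limited). The gripper opens to 85 mm and grips with 20 to 120 N. Pads are 22 mm wide; open, the fingers measure 114 mm over their backs; the gripper's body (76 mm by 85 mm) begins 54 mm behind the grasp point. The pads swing forward as they close: fully open they stand 13 mm farther back than shut.
Start: joints at [1.221, 0.423, 1.63, -0, 1.089, -0.019], TCP at [0.203, 0.591, 0.253] pointing down, gripper open.
Joint ranges: [-3, 3], [-0.9, 2.11], [0.09, 2.58], [-1.31, 4.45], [0.11, 2.69], [-2.54, 2.54]. Speed limits (rad/s): [2.39, 2.39, 3.01, 3.14, 3.14, 3.14].

## Interface

Orientations are given as a rotation vector (axis times angle).
In Python, from rig import manip gives the robot as it stands. The module is installed in compiled form; this text tells all that it offers. Calls block until the motion is done:
- manip.move_to(position, orientation): joint-space move of the TCP to a pose.
- manip.servo_line(position, orientation=None, rate=0.15): straight line of the TCP; orientation=None keeps the orientation; rate is the mean speed in m/s.
- manip.set_joints(angles): joint-space move.
- manip.command_gripper(opening, f_grip=None): finger opening in m; f_grip is the grip in N (None keeps the last); returns when the fingers have stopped.
- manip.hold(seconds).
- manip.solve_ik(position, orientation): joint angles nearest the present ones, or None.
- manip.camera(name): name is "scene" or "top" or "wrist"; returns a dict with "image" (420x560x3 uint8, red, green, blue), "fx", "fy", "cx", "cy" (pixels), "cam_to_world" (4x4, takes a point from camera to world coordinates); the wrist camera has in their place "mount" (4x4, takes a point from camera to tool coordinates, whose origin is the TCP and whose axes are the flange's). Camera axes: x right, y down, z forward; pixel columns grow to the right and rows downward; lengths in m; the calibration is good to about 2 mm. The wrist camera is an equidistant fisheye: a pixel r from the principal point sees the ray r / f radians off the axis. A picture is of the moment at which its call begins: read the wrist's pose just before it. There is no depth.
A pose or a line that the arm cannot do raises manip.IKError and nothing moves.
- manip.sign_off(): hands the job in; it is judged then, once.
Readings, each from a call of its own:
- manip.get_time(): time.
- manip.get_joint_positions(): joint angles.
- manip.get_joint_vel(): joint speeds.
- manip.get_tau(): joint torques, N m.
- manip.get_position(): TCP position.
- manip.get_ee_rot(): TCP orientation.
- manip.get_contact_force(): force on the tool from outside, world axes, zero at the start.
- manip.get_torque(): the same for the moment, N m.
- manip.get_width(): finger opening in m.
- manip.get_grip_force(): force on a finger pad.
Only numpy, scipy, OpenCV 4.12 (cv2) and the standard library are available. Lean on these libraries where they do the work, as an engineer would, in place of code of your own. Each camera call takes 0.05 s, during which the arm holds its last target. There are 200 camera calls.

## Working session

There is one attempt and no reset: what is moved stays moved. The work goes in short steps, each a Python script; the robot and the scene stay as the last script left them, time stands still between calls to the robot, and variables do not carry over. Pictures are saved under pics/ and viewed, at most 10 in all, crops included, and the job is handed in when it is done.

```bash
mkdir -p pics; ls
python3 - <<'E'
from rig import manip
import cv2,numpy as np,pickle
d={}
for n in("top","scene"):
    c=manip.camera(n);d[n]=c
    cv2.imwrite(f"pics/{n}0.png",c["image"][:,:,::-1])
    print(n,c["fx"],c["fy"],c["cx"],c["cy"],np.round(c["cam_to_world"],4).tolist())
pickle.dump(d,open("cams.pkl","wb"))
print(manip.get_time(),manip.get_ee_rot(),manip.get_position(),np.round(manip.camera("wrist")["mount"],4).tolist())
E
```

```text
pics
top 432.8587974737979 432.8587974737979 275.66913320898607 209.09117977207276 [[0.0224, -0.9914, 0.1288, 0.4097], [-0.9997, -0.0216, 0.0079, -0.03], [-0.0051, -0.129, -0.9916, 1.4985], [0.0, 0.0, 0.0, 1.0]]
scene 412.24469082731093 412.24469082731093 284.9950956167933 212.93904333809346 [[0.743, 0.5646, -0.3594, 0.9956], [0.6692, -0.6291, 0.3955, -0.4542], [-0.0028, -0.5343, -0.8453, 0.9787], [0.0, 0.0, 0.0, 1.0]]
0.1 [-5.17166950e-01 -3.09847802e+00  2.13875812e-03] [0.20281458 0.59069832 0.25259605] [[-0.0004, -0.9623, -0.272, 0.069], [1.0, -0.0006, 0.0005, -0.0005], [-0.0006, -0.272, 0.9623, -0.1201], [0.0, 0.0, 0.0, 1.0]]
```

View pics/top0.png

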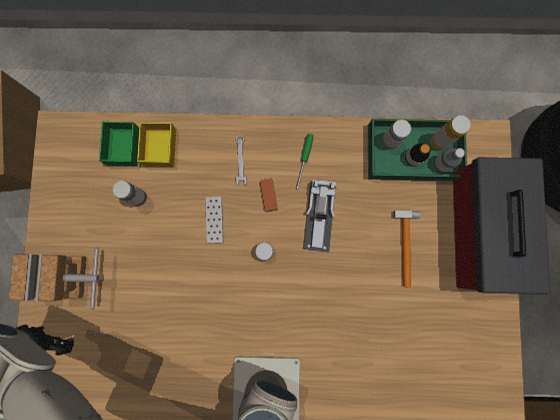

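View pics/scene0.png

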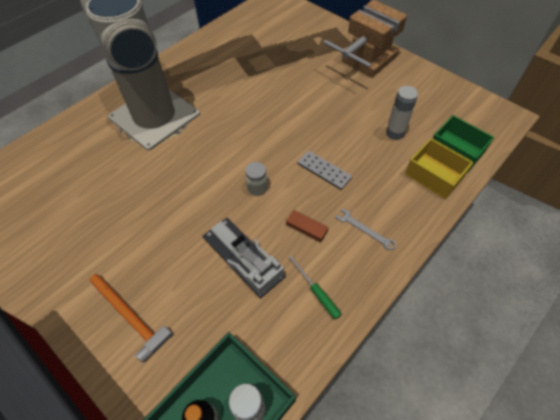

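The top view shows the plate at about (214,220), the stand at (319,215) with its entry end towards the robot, the stone at (268,195) and the jar at (264,252). I'll zoom in for the corners.

Run:
```python
import cv2,numpy as np
a=cv2.imread("pics/top0.png")[170:262,195:345]
a=cv2.resize(a,(750,460),interpolation=cv2.INTER_CUBIC)
cv2.imwrite("pics/top0c.png",a)
b=cv2.imread("pics/scene0.png")[210:300,195:295]
```

```text
(no output)
```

View pics/top0c.png

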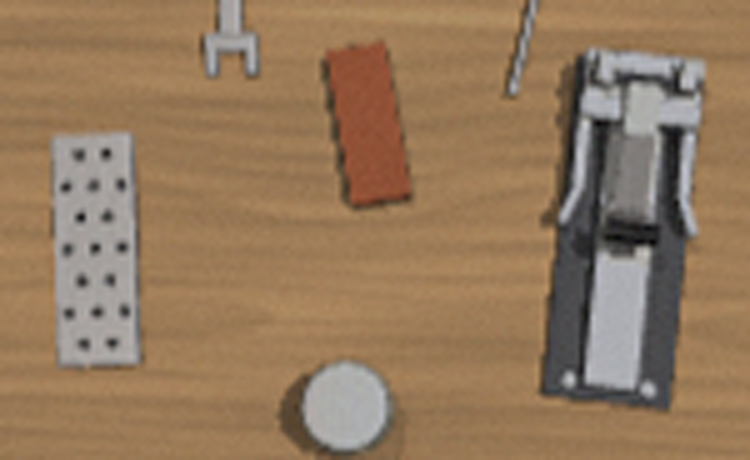

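```bash
cat > h.py <<'E'
import numpy as np,cv2
from scipy.spatial.transform import Rotation as R
def down(yaw):  # tool z down, tool y (closing line) along world direction yaw+90deg
    x=np.array([np.cos(yaw),np.sin(yaw),0]);z=np.array([0,0,-1.]);return R.from_matrix(np.c_[x,np.cross(z,x),z]).as_rotvec()
def ray(c,uv,z):
    T=c["cam_to_world"];d=T[:3,:3]@[(uv[0]-c["cx"])/c["fx"],(uv[1]-c["cy"])/c["fy"],1];o=T[:3,3]
    return o+d*(z-o[2])/d[2]
def wproj(c,tcp,rot,P):  # fisheye: world points->pixels
    Rt=R.from_rotvec(rot).as_matrix();M=c["mount"]
    p=((np.atleast_2d(P)-tcp)@Rt-M[:3,3])@M[:3,:3]
    r=np.hypot(p[:,0],p[:,1]);th=np.arctan2(r,p[:,2])
    return np.c_[c["cx"]+c["fx"]*th*p[:,0]/r,c["cy"]+c["fy"]*th*p[:,1]/r]
def wray(c,tcp,rot,uv,z):
    Rt=R.from_rotvec(rot).as_matrix();M=c["mount"]
    a=np.array([(uv[0]-c["cx"])/c["fx"],(uv[1]-c["cy"])/c["fy"]]);th=np.hypot(*a)
    d=np.r_[a/th*np.sin(th),np.cos(th)]
    o=tcp+Rt@M[:3,3];d=Rt@M[:3,:3]@d
    return o+d*(z-o[2])/d[2]
E
python3 - <<'E'
from h import *;import pickle
d=pickle.load(open("cams.pkl","rb"));t=d["top"]
f=lambda u,v,z:ray(t,(195+u/5,170+v/5),z)
P=np.array([f(*p,.012) for p in[(53,134),(132,132),(140,364),(59,366)]])
print(P.round(4).tolist(),"plate",P.mean(0),[np.linalg.norm(P[i]-P[(i+1)%4]) for i in range(4)])
v=(P[0]+P[1]-P[2]-P[3]);print("yaw",np.arctan2(v[1],v[0]))
e=(f(585,386,.03)+f(636,390,.03))/2;k=f(632,233,.078);b=(f(541,393,.012)+f(668,409,.012))/2
print("entry",e,"knob",k,np.linalg.norm((k-e)[:2]),"base",b)
for a in((585,386),(636,390)),((541,393),(668,409)),((575,103),(700,117)): 
  q=f(*a[0],.03)-f(*a[1],.03);print(np.arctan2(-q[0],q[1]))
v=k-e;yaw=np.arctan2(v[1],v[0]);print("yaw",yaw,"origin",e[:2]+.13*np.array([np.cos(yaw),np.sin(yaw)]))
E
```

```text
[[0.6406, 0.2265, 0.012], [0.6432, 0.1716, 0.012], [0.4823, 0.1599, 0.012], [0.4797, 0.2154, 0.012]] plate [0.56144774 0.19337635 0.012     ] [np.float64(0.054996928312994034), np.float64(0.16134341644069258), np.float64(0.05560894320202772), np.float64(0.16130525653301217)]
yaw 0.07076324919605247
entry [ 0.47227634 -0.16123836  0.03      ] knob [ 0.57253409 -0.17010326  0.078     ] 0.1006489119044688 base [ 0.46409264 -0.15881213  0.012     ]
-0.055913113583269294
-0.1028263793934996
-0.09170330513439026
yaw -0.08819168649908928 origin [ 0.60177111 -0.17268842]
```

Run:
```python
from rig import manip
from h import *;import pickle
yaw=-.09
o=np.array([.6018,-.1727,0]);X=np.array([np.cos(yaw),np.sin(yaw),0])
p=manip.get_position();manip.servo_line([p[0],p[1],.32],rate=.25)
print([None if q is None else np.round(q,2).tolist() for q in (manip.solve_ik(o-.03*X+[0,0,.30],down(yaw)),manip.solve_ik(o-.03*X+[0,0,.30],down(yaw+np.pi)))])
manip.move_to(o-.06*X+[0,0,.28],down(yaw))
manip.hold(.2)
tcp=manip.get_position();rot=manip.get_ee_rot();c=manip.camera("wrist")
pickle.dump((tcp,rot,c),open("w1.pkl","wb"))
cv2.imwrite("pics/w1.png",c["image"][:,:,::-1]);print(manip.get_time(),tcp,manip.get_joint_positions(),c["fx"],c["cx"],c["cy"])
Rz=np.array([[np.cos(yaw),-np.sin(yaw),0],[np.sin(yaw),np.cos(yaw),0],[0,0,1]])
print(wproj(c,tcp,rot,(np.array([[-130,18,30],[-130,-18,30],[-30,18,73],[-30,-18,73],[65,0,30],[-22,41,40],[-22,-41,40]])/1e3)@Rz.T+o).round(0).tolist())
```

```text
[[-0.31, 0.33, 1.65, -0.0, 1.16, 1.35], [-0.31, 0.33, 1.65, 0.0, 1.16, -1.79]]
3.7417 [ 0.54221273 -0.16686546  0.28002109] [-3.19705580e-01  3.08255590e-01  1.73568936e+00  4.48573774e-05
  1.09761306e+00  1.34039020e+00] 325.19226210127806 280.81655101334076 211.6330930406301
[[266.0, 239.0], [296.0, 239.0], [263.0, 161.0], [299.0, 161.0], [281.0, 73.0], [244.0, 150.0], [318.0, 150.0]]
```

View pics/w1.png

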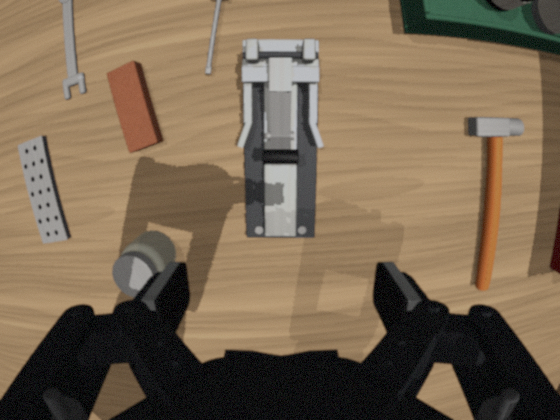

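The wrist view agrees with the estimate. The knob is at (280,157) and the rail mouths at (240,146) and (320,146), so I shift the stand +3 mm along x. Next is the clip.

```bash
cat >> h.py <<'E'
yaw=-.09
X=np.array([np.cos(yaw),np.sin(yaw),0]);Y=np.array([-np.sin(yaw),np.cos(yaw),0]);Z=np.array([0,0,1.])
o=np.array([.6018,-.1727,0])+.003*X
S=lambda x,y,z:o+(x*X+y*Y+z*Z)/1e3
def knob(th): return S(75-105*np.cos(th)+5*np.sin(th),0,68+105*np.sin(th)+5*np.cos(th))
E
python3 - <<'E'
from rig import manip
from h import *
manip.command_gripper(.062)
k=knob(0)+[0,0,.004]
manip.move_to(k+[0,0,.06],down(yaw))
manip.servo_line(k,rate=.1)
print(manip.get_contact_force())
manip.command_gripper(.0,30)
print("w",manip.get_width(),manip.get_grip_force(),manip.get_contact_force())
for th in np.arange(.15,1.36,.15):
    manip.servo_line(knob(th)+[0,0,.004],rate=.09)
    print(round(th,2),manip.get_contact_force().round(1),round(manip.get_width(),4))
    if np.linalg.norm(manip.get_contact_force())>30:break
print(manip.get_time(),manip.get_position())
c=manip.camera("scene");cv2.imwrite("pics/s1.png",cv2.resize(c["image"][180:310,180:340,::-1],None,fx=4,fy=4))
E
```

```text
[ 0.81749129 -0.32233006 -1.30483722]
w 0.03524426795901746 33.59359323978424 [2.01140095 7.54101686 0.75412634]
0.15 [ 2.1  5.8 -3. ] 0.0355
0.3 [ 2.   5.6 -2.5] 0.0355
0.45 [ 1.   6.  -2.7] 0.0354
0.6 [-1.   6.8 -2.1] 0.0355
0.75 [-2.3  6.7 -1. ] 0.0353
0.9 [-2.1  7.8  0.8] 0.0356
1.05 [-1.7  6.5  0.2] 0.0353
1.2 [-2.6  6.   1.9] 0.0357
1.35 [-2.1  6.1  2.5] 0.0348
8.7667 [ 0.66200391 -0.17699983  0.17676504]
```

View pics/s1.png

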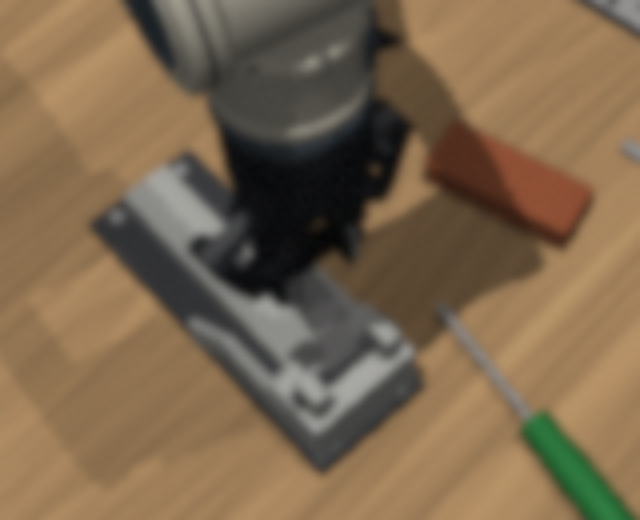

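The clip is up in the grip. I'll let go, back off and look at both the clip and the plate.

Run:
```python
from rig import manip
from h import *;import pickle
manip.command_gripper(.06)
p=manip.get_position();manip.servo_line(p+[0,0,.06],rate=.15)
p=np.array([.5614,.1934,0]);py=.0708;PX=np.array([np.cos(py),np.sin(py),0])
manip.command_gripper(.08)
manip.move_to(p-.08*PX+[0,0,.24],down(py)); manip.hold(.15)
tcp=manip.get_position();rot=manip.get_ee_rot();c=manip.camera("wrist")
pickle.dump((tcp,rot,c),open("w2.pkl","wb"))
PY=np.cross([0,0,1],PX)
print(wproj(c,tcp,rot,[p+a*PX*.08+b*PY*.028+[0,0,.012] for a,b in((1,1),(1,-1),(-1,-1),(-1,1))]).round(0).tolist(),manip.get_time())
s=manip.camera("scene")["image"][200:305,195:335]
im=np.vstack([c["image"][50:330,80:480],cv2.resize(s,(400,300))])
cv2.imwrite("pics/w2.png",im[:,:,::-1])
```

```text
[[253.0, 40.0], [306.0, 39.0], [306.0, 186.0], [254.0, 186.0]] 11.7667
```

View pics/w2.png

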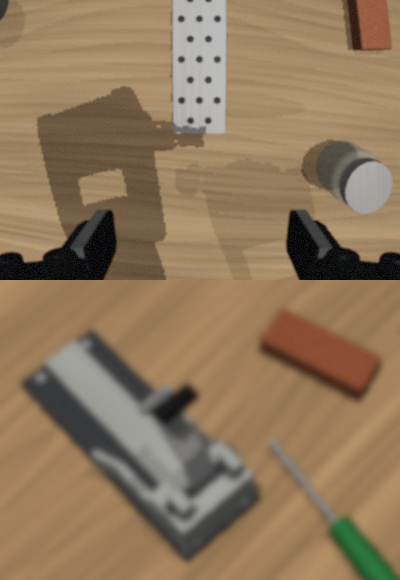

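The clip stays open by itself, with the knob upright at (170,400) of the lower view. The plate's near edge is at row 183 against 186 predicted, so it sits about 2.5 mm farther out; sideways it matches. Now I grasp it.

Run:
```python
from rig import manip
from h import *
py=.0708;PX=np.array([np.cos(py),np.sin(py),0])
g=np.array([.5614,.1934,0])+(.0025-.030)*PX
manip.move_to(g+[0,0,.08],down(py))
manip.servo_line(g+[0,0,.024],rate=.08)
print(manip.get_contact_force())
manip.command_gripper(0,90)
print("w",manip.get_width(),manip.get_grip_force(),manip.get_contact_force(),manip.get_position())
manip.servo_line(g+[0,0,.15],rate=.15)
print("lift",manip.get_width(),manip.get_contact_force(),manip.get_torque())
manip.move_to(S(-150,1,140),down(yaw)); manip.servo_line(S(-125,1,85),rate=.12);manip.hold(.1)
print("w",manip.get_width(),manip.get_contact_force(),manip.get_time())
tcp=manip.get_position();rot=manip.get_ee_rot();c=manip.camera("wrist");s=manip.camera("scene")["image"][190:305,185:335]
im=np.vstack([c["image"][30:310,80:480],cv2.resize(s,(400,307))])
cv2.imwrite("pics/w3.png",im[:,:,::-1])
print(wproj(c,tcp,rot,[S(-22,41,40),S(-22,-41,40),S(65,32,40),S(65,-32,40)]+[S(-15,1+b,97) for b in(28,-28)]).round(0).tolist())
```

```text
[ 1.47892403  0.21969818 -0.04209854]
w 0.05321114378854572 92.68478393554688 [-2.60656918 -0.52012322 10.79867738] [0.53439993 0.19163599 0.02538476]
lift 0.05256195784763036 [-0.38318171  0.21104492 -2.71175461] [-0.01324952  0.11133437 -0.02376804]
w 0.0528404516578231 [-0.00649174  0.49514528 -3.28664921] 16.85
[[202.0, 59.0], [362.0, 60.0], [224.0, -80.0], [340.0, -80.0], [198.0, 10.0], [362.0, 9.0]]
```

View pics/w3.png

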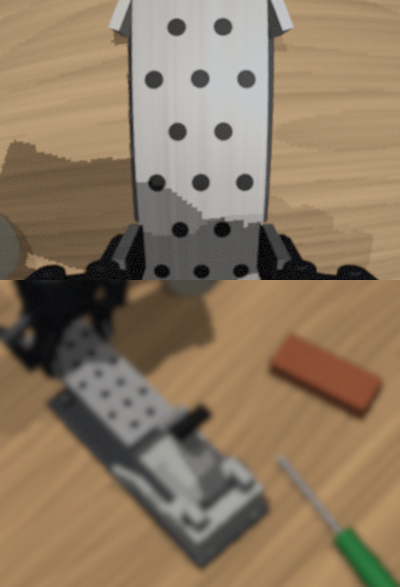

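The plate is held level and square. It is centred between the mouths (crop columns 112 and 292 against plate centre 202). I lower it onto the bed and slide.

Run:
```python
from rig import manip
from h import *
f=lambda:manip.get_contact_force()
manip.servo_line(S(-125,1,62),rate=.08)
f0=f();z=62
while z>53:
    z-=1;manip.servo_line(S(-125,1,z),rate=.03)
    if f()[2]-f0[2]>4:break
print("z",z,manip.get_position(),f()-f0)
# slide until TCP x=-47 (home would be -45)
for x in(-105,-85,-70,-60,-53,-48):
    manip.servo_line(S(x,1,z),rate=.06);F=f()-f0
    print(x,F.round(1),[round(v@F,1) for v in(X,Y)],round(manip.get_width(),4))
    if -F@X>20: print("STOP");break
print(manip.get_position(),manip.get_time())
```

```text
z 55 [ 0.48051593 -0.16079615  0.05542369] [-1.75183118  0.17228418  8.11317006]
-105 [-3.8  0.3 11.1] [np.float64(-3.8), np.float64(-0.0)] 0.0527
-85 [-3.4  0.5 10.2] [np.float64(-3.4), np.float64(0.2)] 0.0529
-70 [-5.1  0.1 11.2] [np.float64(-5.0), np.float64(-0.4)] 0.0528
-60 [-5.3 -0.2 13. ] [np.float64(-5.3), np.float64(-0.7)] 0.0528
-53 [-7.2  0.7 14.4] [np.float64(-7.2), np.float64(0.1)] 0.0528
-48 [-8.4 -0.2 17.1] [np.float64(-8.4), np.float64(-1.0)] 0.0525
[ 0.55535623 -0.1674175   0.05540831] 21.3417
```

Run:
```python
from rig import manip
from h import *
f=lambda:manip.get_contact_force()
manip.command_gripper(.075)
p=manip.get_position();manip.servo_line(p+[0,0,.045],rate=.12)
manip.servo_line(S(-128,1,100),rate=.2)
manip.command_gripper(.028,30)
manip.servo_line(S(-128,1,56),rate=.12)
f0=f();x=-118
manip.servo_line(S(x,1,56),rate=.08);print(f()-f0)
while x<-102:
    x+=1;manip.servo_line(S(x,1,56),rate=.03);F=f()-f0;print(x,round(-F@X,1),round(F[2],1),end="; ")
    if -F@X>16:break
print(manip.get_position(),(manip.get_position()-o)@X,manip.get_time())
manip.servo_line(S(x-12,1,56),rate=.1)
manip.servo_line(S(-115,1,150),rate=.2)
manip.servo_line(S(-105,1,250),rate=.2);manip.hold(.1)
tcp=manip.get_position();rot=manip.get_ee_rot();c=manip.camera("wrist")
print(manip.get_time(),wproj(c,tcp,rot,[S(-95,28,42),S(-95,-28,42),S(65,28,42),S(65,-28,42),S(49,0,50),knob(1.35)]).round(0).tolist())
im=cv2.resize(c["image"][30:280,180:380],(600,750)) ;im=cv2.resize(im,(480,600))
cv2.imwrite("pics/w4.png",im[:,:,::-1])
```

```text
[ 1.04643624  0.8539613  -2.30411751]
-117 -0.3 -1.5; -116 0.2 -1.2; -115 -0.8 -1.3; -114 -0.1 -2.0; -113 -0.1 -1.4; -112 -1.2 -0.8; -111 -0.6 -2.1; -110 -1.4 -0.7; -109 0.5 0.5; -108 1.9 1.0; -107 0.5 -2.3; -106 -0.7 -1.8; -105 -0.0 -2.7; -104 4.9 1.7; -103 7.1 4.1; -102 10.0 6.9; [ 0.50075989 -0.162434    0.05578898] -0.10455386281348086 28.0667
29.75 [[255.0, 178.0], [310.0, 178.0], [254.0, 22.0], [310.0, 22.0], [282.0, 35.0], [282.0, -24.0]]
```

View pics/w4.png

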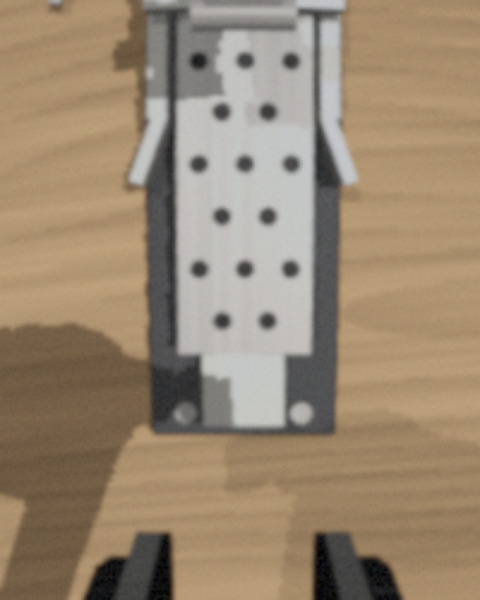

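The plate's rear edge is at row 177.5 against 178 predicted for home. It is centred, its far end is under the lip, and the push was blocked at the stop with the force rising. Now I lower the clip.

Run:
```python
from rig import manip
from h import *
f=lambda:manip.get_contact_force()
manip.command_gripper(.062)
k=knob(1.35)+[0,0,.004]+.001*Y
manip.servo_line(k+[0,0,.07],rate=.2)
manip.servo_line(k,rate=.1);print(f())
manip.command_gripper(0,30);print("w",manip.get_width(),f())
for th in (1.2,1.05,.9,.75,.6,.45,.3,.2,.15,.11,.08):
    manip.servo_line(knob(th)+[0,0,.004]+.001*Y,rate=.09)
    F=f();print(th,F.round(1),round(manip.get_width(),4))
    if th<.35 and F[2]>9 or np.linalg.norm(F)>30:break
print(manip.get_position(),manip.get_time())
manip.command_gripper(.06)
p=manip.get_position();manip.servo_line(p+[0,0,.06],rate=.12)
manip.servo_line(S(-120,1,250),rate=.25);manip.hold(.3)
tcp=manip.get_position();rot=manip.get_ee_rot();c=manip.camera("wrist");s=manip.camera("scene")["image"]
print(manip.get_time(),f(),wproj(c,tcp,rot,[S(-95,28,42),S(-95,-28,42),knob(0.1),knob(0.3)]).round(0).tolist())
im=np.hstack([cv2.resize(c["image"][:250,170:390],(352,400)),cv2.resize(s[130:320,150:360],(442,400))])
cv2.imwrite("pics/w5.png",im[:,:,::-1])
```

```text
[ 0.28121692 -0.02638588 -0.52550689]
w 0.03552782509055599 [-1.24272201  2.59228974  4.9433966 ]
1.2 [-1.4  2.4  4. ] 0.035
1.05 [-1.4  2.6  2.7] 0.0351
0.9 [ 1.5  4.1 -1.2] 0.0354
0.75 [ 2.5  4.6 -1.7] 0.0355
0.6 [ 2.5  4.4 -2.4] 0.0351
0.45 [ 2.9  5.4 -1.2] 0.0352
0.3 [ 3.   4.4 -1.3] 0.0354
0.2 [ 3.   5.3 -0.9] 0.0352
0.15 [1.9 5.9 0.3] 0.0351
0.11 [0.4 6.2 6.9] 0.0353
0.08 [-5.6  7.8 26.4] 0.0352
[ 0.5773725  -0.16935602  0.08865472] 35.6167
37.7333 [-0.14492805  0.31139405 -0.21657513] [[254.0, 165.0], [309.0, 165.0], [282.0, 97.0], [282.0, 88.0]]
```

View pics/w5.png

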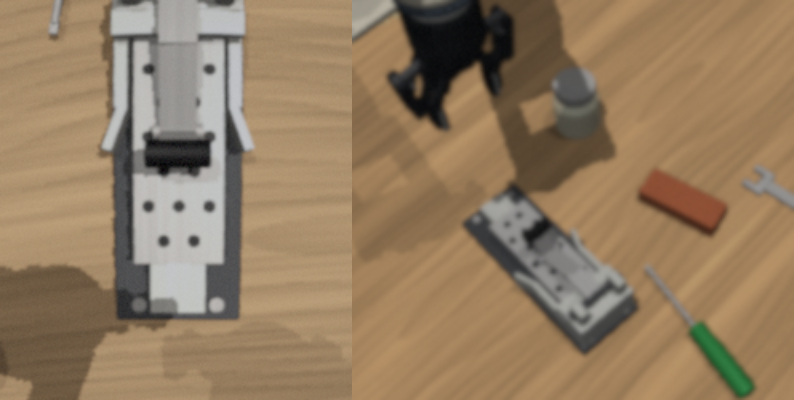

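The clip is down on the plate, with the knob at row 96 against 97 predicted for 0.1 rad. The plate's rear edge is at row 165, which matches home, and the bystanders in view look untouched.

```bash
python3 -c "
from rig import manip
print(manip.sign_off())"
```

```text
the job is handed in; nothing more can be done
None
```

The plate is home against the end stop with the clip clamped on it, and the job is handed in at about 38 s with the robot touching nothing.

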